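# Free the worn insert of a twin-spindle sander from its clamp of unknown thread hand

### The arm

A 6-joint arm with a two-finger parallel gripper is mounted at the origin on the work surface. World frame = base frame: x ahead of the robot, y to its left, z up, the work surface at z = 0. Lengths are in mm, angles in rad, forces in N, time in s.
With the tool pointing down it reaches from about 275 to 750 mm from the base axis. Payload 10.2 kg.
Tool frame: the origin (TCP) lies between the finger pads; the fingertips stand 17 mm ahead of it and the grasp point (between the pads) lies 2 mm behind it; y points along the fingers, x is the direction in which the jaws open and shut, and the axes are right-handed (so a half turn about y gives the same grasp; the last joint's range is limited). The gripper opens to 85 mm and grips with 20 to 120 N. Pads are 22 mm wide; open, the fingers measure 114 mm over their backs; the gripper's body (76 mm by 85 mm) begins 54 mm behind the grasp point. The pads swing forward as they close: fully open they stand 13 mm farther back than shut.
Start: joints at [-1.463, 0.313, 1.498, -0, 1.331, -0.223], TCP at [170.507, -496.547, 248.294] pointing down, gripper open.
Joint ranges: [-2.94, 2.94], [-0.97, 2.17], [0.19, 2.56], [-1.23, 4.37], [0.02, 3.11], [-2.88, 2.88]. Speed limits (rad/s): [2.39, 2.39, 3.01, 3.14, 3.14, 3.14].

### API

Orientations are given as a unit quaternion [w, x, y, z].
In Python, from rig import ctrl gives the robot as it stands.
- The arm moves only by the tool jog_arm, never from a script. Its argument "targets" is a list of rows, each an object with "offset": the shift along the tool's x, y, z in m, a list of three; "yaw": the turn about the tool's y in rad. In form: [{"offset": [dx, dy, dz], "yaw": yaw}, ...]. A call has 1 to 12 rows; each row is the pose to reach, as a shift and turn from the pose measured when the call began, along the tool's axes at that moment; what a row does not reach only later rows make up. A row lasts 1/12 s, in which the tool goes at most 41.7 mm and 7.16 degrees, less where a joint would pass 70% of its speed; a pose out of reach is approached as far as the arm can. A call with a gripper value outside its range is refused whole. "fingers" is the finger opening in m, from 0 to 0.0854, set as the call begins (left out, the last holds). The fingers move at their own pace and stop on an object; "grip_force" is the grip in N (left out, the last holds). Time passes only in rows, so rows that repeat a pose let the fingers close. It gives the time, the measured TCP pose, the force and the opening at its end, in the units of the state.
- ctrl.sense(): the state, without advancing time (a new reading comes with each control period).
- ctrl.capture(name): name is "side" or "top" or "wrist"; returns a dict with "img" (420x560x3 uint8, red, green, blue), "intrinsics" (3x3 intrinsics, pixels), "T" (4x4, takes a point from camera to world coordinates); the wrist camera has in their place "mount" (4x4, takes a point from camera to tool coordinates, whose origin is the TCP and whose axes are the tool frame's). Camera axes: x right, y up, looking along -z (the intrinsics and any distortion apply to the point x, -y, -z); pixel columns grow to the right and rows downward; lengths in mm; the calibration is good to about 2 mm. The wrist camera is an equidistant fisheye: a pixel r from the principal point sees the ray r / f radians off the axis. A picture is of the moment at which its call begins: read the wrist's pose just before it. There is no depth.
- ctrl.finish_job(): hands the job in, once; it reports no verdict.
Trained networks look in the newest picture that a camera, given by its name, has taken for a name from the list of things; names that differ only in an ending like _2 or _b are one class to them, and where a whole thing is asked for, a point or a joint stands for the part that bears it (a point fixed in the world has none). Each returns a list of dicts, best first, with "score" (0 to 1); they miss things now and then, are a little off and sometimes report something else, mostly with a low value. They report only what shows in the picture. A call takes as long as a camera call. They do not tell look-alikes from the thing itself.
- ctrl.boxes_of(camera, target): "box" ([left, top, right, bottom] in pixels, round what is visible of it).
- ctrl.regions_of(camera, target): "region" (420x560 bool, what is visible of it) and "box" ([left, top, right, bottom] in pixels, round what is visible of it).
The state is a dict: "time_s": time; "joints": joint angles; "dq": joint speeds; "tau": joint torques, N m; "eef_pos": TCP position; "ee_rot": TCP orientation; "force": force on the tool from outside, world axes, zero at the start; "wrist_torque": the same for the moment, N m; "grip_width": opening from 0.0 (shut) to 1.0 (fully open).
Only numpy, scipy, OpenCV 4.12 (cv2) and the standard library are available. Lean on these libraries where they do the work, as an engineer would, in place of code of your own. Each camera call takes 0.05 s, during which the arm holds its last target.

### The job

The red insert on the two-spindle sander is worn: loosen the clamp knob above it, draw the insert out and set it down flat in the blue tray, held until it is down, not dropped. The two spindles turn opposite ways, so one clamp has a left-hand thread and nothing shows which: feel for the way that loosens. Leave the other clamp and the green insert as they are, and do not knock over or push about the things on the bench.

Things in the scene. Friction and masses are not known exactly. Their poses are not given: they have to be found in the camera images.
- machine: low bench sander, drums removed: bed 270 (x) x 380 (y) x 50 mm high, bare aluminium top; a green motor housing 100 mm high along its far side, x 145 to 235 mm. Origin at the centre of the bed's underside, z up, x from the robot's side to the housing. Its two studs stand at x 15 mm, y +90 mm (clamp a) and y -90 mm (clamp b). Fixed, in a different place and yaw each time
- ledge_a (a point): middle of the top of the dark steel ledge before clamp a's insert: 76 mm wide, 5 mm above the bed, across the insert's tab end, with 5 mm high nubs beside the insert. The insert must be lifted over 5 mm (6.5 is enough) to be drawn out over it, towards the machine's -x side; the flange above prevents that until loosened enough
- ledge_b (a point): the same ledge before clamp b's insert
- bar_a (a point): Knob a: black T-shaped clamp knob. This point: centre of its grip bar, 86 mm long (along this x axis), 15 wide, 30 high, 38 mm above the flange's underside. Its vertical screw rises 2.9 mm per rad as it loosens, 5.2 rad from tight to its end stop. Takes about 0.2 N m either way; a dead stop when tight. Starts tight or up to 0.2 rad short of it. Stays where it is left
- bar_b (a point): Knob b: the same as knob a, with the opposite thread hand
- clamp_a (a point): centre of the underside of the round steel flange (52 mm across, 7 mm thick) that knob a presses down; the flange does not turn, it rises and falls with the knob. Fully tight it lies 58.5 mm above the machine's underside, 0.5 mm over the insert
- clamp_b (a point): centre of the underside of the round steel flange (52 mm across, 7 mm thick) that knob b presses down; the flange does not turn, it rises and falls with the knob. Fully tight it lies 58.5 mm above the machine's underside, 0.5 mm over the insert
- red_center (a point): The red (worn) slotted flat insert, 145 x 64 x 8 mm, about 0.17 kg. Its 20 mm slot, open at the +x end, straddles the 16 mm stud under the knob. This point: centre of the plate at half thickness, 37.5 mm from the stud's axis; x runs along the plate from tab to slot (the machine's x at the start), z up. It lies under clamp a or clamp b, the green one under the other
- red_tab (a point): upright grip tab of the red insert, near the plate's -x end: 32 mm along the plate, 12 mm thick across it, standing 38 mm above the plate's top. This point is its middle, 29 mm above the plate's underside and 54.5 mm from the plate's centre
- green_center (a point): The green insert, the same shape as the red, same point and axes
- tray: blue open tray, 250 (x) x 190 (y) x 25 mm high, walls and floor 5 mm thick. Origin at the centre of its underside, z up. Fixed, in a different place and yaw each time
- sleeve: brown sanding drum standing upright, 64 mm across, 100 mm high, origin at the centre of its underside: leave alone
- wrench: spanner lying on the bench, about 180 mm long: leave alone
- glue: white bottle standing upright, 56 mm across, 160 mm high, origin at the centre of its underside: leave alone
- red: The red insert itself, as red_center, but its origin lies on the stud's axis at the underside while it is clamped
Things that resemble listed ones, but are neither listed nor needed, are in the scene too. What is shaped like the part that bears green_center but yellow is not meant. Of the things that look like the red, the largest one is meant.

How it is judged:
By the outcome, as a careful person would: the job done as asked, in the order asked, and still so for the second after the job is handed in, with the robot touching nothing.
It also fails if it takes over 72 s, if anything falls off the work surface, if the arm or the gripper's body presses on something with over 40 N, if the wrist force passes 120 N, or if a joint passes its speed limit or range.

## Working session

There is one attempt and no reset: what is moved stays moved. The work goes in short steps, Python scripts to look and compute and a tool call to move; the robot and the scene stay as the last step left them, time stands still between calls to the robot, and variables do not carry over. Pictures are saved under pics/ and viewed, and the job is handed in when it is done.

Besides the shell and the picture viewer there is one more tool, called after ">>>" as name(argument=value, ...), one argument or row to a line, values as JSON. jog_arm: Moves the arm, as the interface text tells. Its arguments: {"type":"object","properties":{"targets":{"type":"array"},"fingers":{"type":"number"},"grip_force":{"type":"number"}},"required":["targets"]}

```bash
ls; mkdir -p pics
python3 - <<'E'
from rig import ctrl
import cv2
s=ctrl.sense()
print(s)
for n in("side","top","wrist"):
    c=ctrl.capture(n); cv2.imwrite(f"pics/{n}0.png",c["img"][:,:,::-1]); print(n,c["intrinsics"],c.get("T",c.get("mount")), [k for k in c])
E
```

```text
pics
{'time_s': 0.0, 'joints': array([-1.46338823e+00,  3.13450438e-01,  1.49847711e+00, -7.85543356e-07,
        1.33099278e+00, -2.23413973e-01]), 'dq': array([-0.00095814, -0.00012289, -0.00209214,  0.00146912,  0.00059649,
        0.00046807]), 'tau': array([ 1.08480916e-03, -4.12267721e+01, -2.59739631e+01, -1.95608436e-04,
        4.15503295e-03,  9.90211646e-06]), 'eef_pos': array([ 170.48491102, -496.28540103,  247.7197721 ]), 'ee_rot': array([ 0.5758546 , -0.57515375,  0.41115867, -0.41053403]), 'force': array([ 0.21188214,  0.31355943, -0.45650074]), 'wrist_torque': array([ 0.01863017, -0.01184098,  0.04159844]), 'grip_width': 0.999516386865289}
side [[470.59437083   0.         276.89152684]
 [  0.         470.59437083 214.94657941]
 [  0.           0.           1.        ]] [[ 8.40471687e-01  2.67480750e-01 -4.71233904e-01 -2.55030433e+02]
 [-5.41854413e-01  4.16601269e-01 -7.29956970e-01 -1.31225440e+03]
 [ 1.06720416e-03  8.68848336e-01  4.95077196e-01  8.99192546e+02]
 [ 0.00000000e+00  0.00000000e+00  0.00000000e+00  1.00000000e+00]] ['img', 'intrinsics', 'T']
top [[47
[... 151 characters left out ...]
8e-01 -1.09840211e-01  3.84746703e+02]
 [-9.99990689e-01 -4.09597025e-03  1.35849562e-03 -1.15896254e+02]
 [ 9.00361307e-04  1.09844922e-01  9.93948330e-01  1.53501223e+03]
 [ 0.00000000e+00  0.00000000e+00  0.00000000e+00  1.00000000e+00]] ['img', 'intrinsics', 'T']
wrist [[325.1922621    0.         283.26012004]
 [  0.         325.1922621  210.49529637]
 [  0.           0.           1.        ]] [[ 9.99999587e-01 -8.42584083e-04 -3.39521913e-04  2.67888546e-02]
 [-8.52024641e-05  2.85108316e-01 -9.58495300e-01 -1.25717559e+02]
 [ 9.04413405e-04  9.58494934e-01  2.85108126e-01  7.23433604e+01]
 [ 0.00000000e+00  0.00000000e+00  0.00000000e+00  1.00000000e+00]] ['img', 'intrinsics', 'mount']
```

View pics/top0.png

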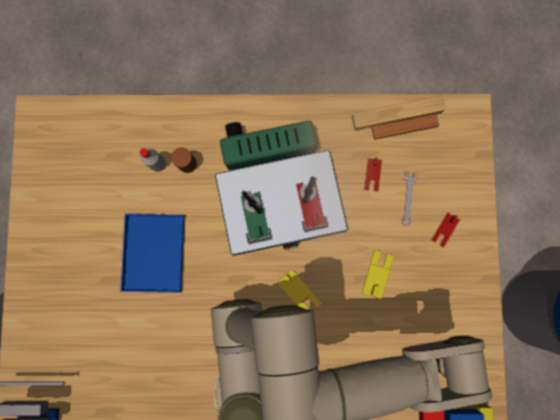

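View pics/side0.png

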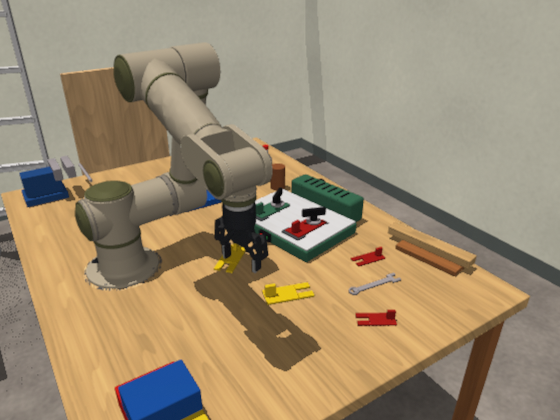

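View pics/wrist0.png

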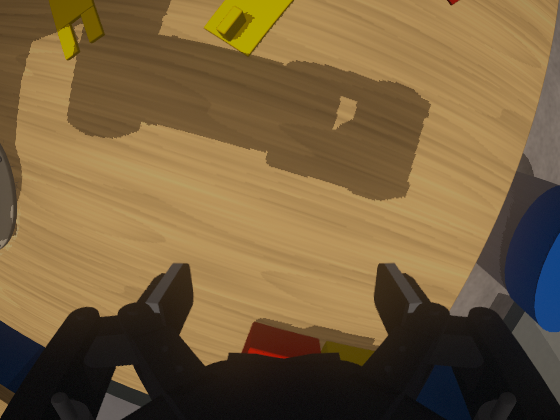

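```bash
cat > h.py <<'E'
import numpy as np, cv2
from scipy.spatial.transform import Rotation as R
def Rq(q): return R.from_quat([q[1],q[2],q[3],q[0]]).as_matrix()
def ray(c,uv):
    K=c["intrinsics"];T=c["T"]
    d=np.array([(uv[0]-K[0,2])/K[0,0],-(uv[1]-K[1,2])/K[1,1],-1.])
    return T[:3,3],T[:3,:3]@d
def atz(c,uv,z):
    o,d=ray(c,uv); return o+d*(z-o[2])/d[2]
def proj(c,P):
    T=c["T"];K=c["intrinsics"]
    p=T[:3,:3].T@(np.asarray(P,float)-T[:3,3]); return np.array([K[0,2]+K[0,0]*p[0]/-p[2],K[1,2]+K[1,1]*(-p[1])/-p[2]])
def wT(c,s):
    M=np.eye(4);M[:3,:3]=Rq(s["ee_rot"]);M[:3,3]=s["eef_pos"];return M@c["mount"]
def wproj(c,T,P):
    K=c["intrinsics"];p=T[:3,:3].T@(np.asarray(P,float)-T[:3,3]);p=np.array([p[0],-p[1],-p[2]])
    r=np.hypot(p[0],p[1]);th=np.arctan2(r,p[2]);return np.array([K[0,2],K[1,2]])+K[0,0]*th*p[:2]/r
def watz(c,T,uv,z):
    K=c["intrinsics"];d=np.array([uv[0]-K[0,2],uv[1]-K[1,2]]);r=np.hypot(*d);th=r/K[0,0]
    v=np.array([np.sin(th)*d[0]/r,-np.sin(th)*d[1]/r,-np.cos(th)]);v=T[:3,:3]@v
    return T[:3,3]+v*(z-T[2,3])/v[2]
E
python3 - <<'E'
from rig import ctrl
from h import *
print(Rq(ctrl.sense()["ee_rot"]).round(2))
t=ctrl.capture("top");s=ctrl.capture("side")
import pickle
pickle.dump((t,s),open("cams.pkl","wb"))
out={}
for cam,c in(("top",t),("side",s)):
  for n in["machine","bar_b","clamp_b","red","tray","sleeve","glue","wrench","green_center"]:
    r=ctrl.regions_of(cam,n)
    out[cam,n]=r
    for q in r[:4]: print(cam,n,round(float(q["score"]),2),np.round(q["box"],1),int(q["region"].sum()))
pickle.dump(out,open("seg.pkl","wb"))
im=t["img"][130:310,110:360,::-1]
cv2.imwrite("pics/topc.png",cv2.resize(im,None,fx=3.2,fy=3.2,interpolation=cv2.INTER_CUBIC))
im=s["img"][140:290,210:400,::-1]
cv2.imwrite("pics/sidec.png",cv2.resize(im,None,fx=4,fy=4,interpolation=cv2.INTER_CUBIC))
print(ctrl.sense()["time_s"])
E
```

```text
[[ 0.32 -0.    0.95]
 [-0.95  0.    0.32]
 [-0.   -1.    0.  ]]
top machine 0.93 [215.1 122.9 346.8 256.9] 11940
top bar_b 0.74 [240.4 187.9 262.2 215.9] 173
top bar_b 0.57 [302.  178.4 312.3 203.8] 173
top bar_b 0.31 [299.4 176.5 318.2 201.7] 261
top clamp_b 0.74 [241.4 189.9 263.4 213. ] 255
top clamp_b 0.33 [122.6 211.5 186.5 293.2] 4831
top red 0.94 [296.2 182.9 325.3 228. ] 684
top red 0.76 [364.5 156.2 382.5 189. ] 433
top tray 0.72 [122.4 210.3 187.6 292. ] 4740
top sleeve 0.56 [169.1 147.9 199.7 173.2] 493
top glue 0.93 [143.3 147.2 166.9 173.4] 404
top glue 0.16 [242.5 191.8 264.5 214.2] 248
top wrench 0.68 [403.6 170.7 417.7 221.5] 309
top green_center 0.71 [366.9 251.1 393.2 300.3] 783
top green_center 0.63 [241.7 192.7 269.6 239.9] 653
top green_center 0.58 [282.5 270.4 318.6 307.3] 711
top green_center 0.41 [167.9 145.8 197.6 174.7] 492
side machine 0.74 [253.8 174.9 364.2 263.5] 5945
side bar_b 0.82 [303.  208.1 325.4 218.2] 239
side bar_b 0.46 [270.1 187.8 283.  203.7] 107
side clamp_b 0.76 [271.6 185.3 280.9 211.6] 192
side clamp_b 0.56 [303.  206.1 324.7 227.3] 310
side red 0.73 [287.8 219.1 320.  234.9] 328
side red 0.72 [350.6 246.5 383.3 267.6] 283
side red 0.72 [351.8 308.7 397.5 327.7] 516
side sleeve 0.87 [272.1 161.  283.7 187.7] 354
side sleeve 0.53 [270.1 188.7 278.3 207.6] 169
side wrench 0.54 [351.  271.5 399.2 293.6] 305
side green_center 0.8 [215.9 241.2 244.  274. ] 395
side green_center 0.69 [262.1 283.1 317.1 305.6] 802
side green_center 0.53 [256.2 202.  290.1 219.4] 328
side green_center 0.33 [288.  217.9 325.2 237.5] 402
1.15
```

View pics/topc.png

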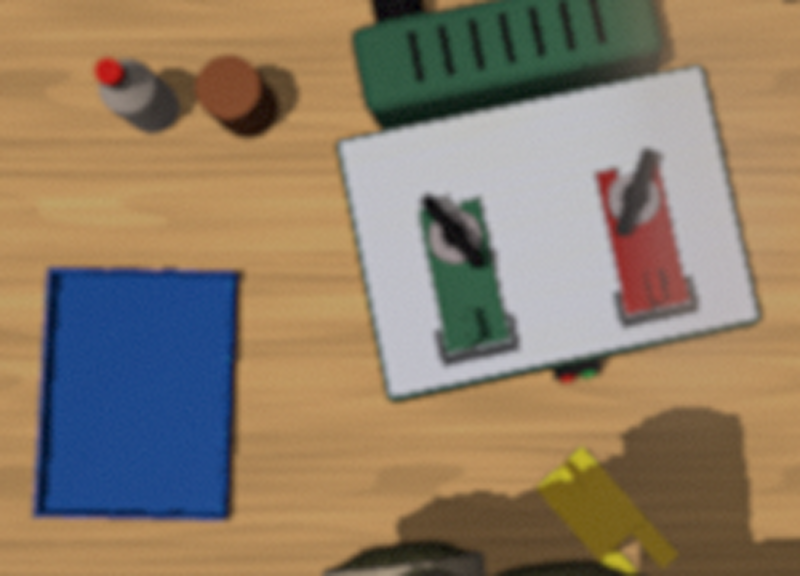

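View pics/sidec.png

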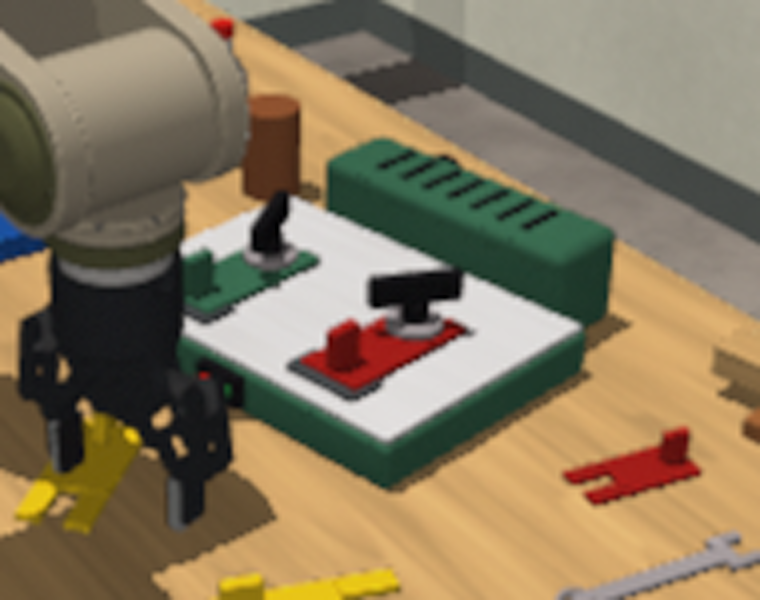

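Run:
```python
from h import *
import pickle
t,s=pickle.load(open("cams.pkl","rb"))
f=lambda p:(np.array(p)+.5)/3.2-.5+np.array([110,130])
C=[(338,141),(702,67),(760,320),(391,401)] 
L=np.array([[135,190],[135,-190],[-135,-190],[-135,190]])
W=np.array([atz(t,f(p),50)[:2] for p in C]); print(W.round(1))
m=W.mean(0);A=W-m;th=np.arctan2((L[:,0]*A[:,1]-L[:,1]*A[:,0]).sum(),(L*A).sum())
Rm=np.array([[np.cos(th),-np.sin(th)],[np.sin(th),np.cos(th)]])
print("machine",m,np.degrees(th),(W-m-L@Rm.T).round(1))
g=lambda x,y:m+Rm@np.array([x,y])
sb=g(15,-90);sa=g(15,90);print("studb",sb,"studa",sa,"tabpred",g(15-92,-90))
# bar b ends
for e in[(655,152),(626,233)]: print("bar end",atz(t,f(e),111.5)[:2])
for c in[(634,198)]: print("flange",atz(t,f(c),65)[:2])
print("tab",atz(t,f((655,287)),96)[:2])
T=[(50,268),(241,272),(229,517),(35,515)]
W=np.array([atz(t,f(p),25)[:2] for p in T]);print("tray",W.round(1),W.mean(0), np.linalg.norm(W-np.roll(W,1,0),axis=1))
# side check: bar ends, in side crop coords
h=lambda p:(np.array(p)+.5)/4-.5+np.array([210,140])
print("side bar top ends",atz(s,h((370,275)),111.5),atz(s,h((462,271)),111.5))
print("side tab top", atz(s,h((345,326)),96))
for P in [(135,-190),(-135,-190)]:
  q=proj(s,[*g(*P),50]);print("proj side corner",((q-[210,140]+.5)*4))
for nm,p,z in[("glue",(110,72),160),("sleeve",(229,88),100)]: print(nm,atz(t,f(p),z))
```

```text
[[ 691.2  117.4]
 [ 765.3 -247.3]
 [ 510.  -301. ]
 [ 431.9   62.1]]
machine [599.5826883 -92.2041927] 11.866140737651842 [[-1.5 -4.1]
 [-5.5  3.1]
 [ 3.5  4.9]
 [ 3.5 -3.9]]
studb [ 632.76847884 -177.19656474] studa [595.75581791  -1.04304383] tabpred [ 542.73445704 -196.114147  ]
bar end [ 666.53858649 -195.72008012]
bar end [ 588.39419501 -167.34389811]
flange [ 629.8153477  -177.18114577]
tab [ 538.27848414 -195.26319984]
tray [[567.6 409.3]
 [562.7 217.1]
 [319.  224.1]
 [321.8 415.8]] [442.78841166 316.59191025] [245.87689412 192.26135954 243.82014211 191.73042551]
side bar top ends [ 593.25941466 -159.4419484   111.5       ] [ 664.80913199 -196.81172552  111.5       ]
side tab top [ 540.5257596  -197.91648258   96.        ]
proj side corner [590.07592585 325.40082174]
proj side corner [386.28920961 444.61416442]
glue [734.51092418 312.83000753 160.        ]
sleeve [733.47025382 215.79661317 100.        ]
```

```bash
cat >> h.py <<'E'
def off(s,P,ang=None):
    "offset (m) in tool axes to reach world P; yaw so that tool x axis has world angle ang deg"
    M=Rq(s["ee_rot"]);o=M.T@(np.asarray(P)-s["eef_pos"])/1000
    cur=np.degrees(np.arctan2(M[1,0],M[0,0]))
    y=None if ang is None else -np.radians((ang-cur+180)%360-180)
    return o.round(4).tolist(),y,cur,np.degrees(np.arccos(-M[2,1]))
E
python3 - <<'E'
from rig import ctrl
from h import *
s=ctrl.sense();print(off(s,[600,-180,215],-112))
E
```

```text
([-0.1599, 0.0333, 0.509], np.float64(0.7147048841973357), np.float64(-71.05042653810641), np.float64(0.0009689010642932085))
```

>>> jog_arm(
  targets=[
    {"offset": [-0.16,0.0,0.51],"yaw": 0.715},
    {"offset": [-0.16,0.0,0.51],"yaw": 0.715},
    {"offset": [-0.16,0.0,0.51],"yaw": 0.715},
    {"offset": [-0.16,0.0,0.51],"yaw": 0.715},
    {"offset": [-0.16,0.0,0.51],"yaw": 0.715},
    {"offset": [-0.16,0.033,0.51],"yaw": 0.715},
    {"offset": [-0.16,0.033,0.51],"yaw": 0.715},
    {"offset": [-0.16,0.033,0.51],"yaw": 0.715},
    {"offset": [-0.16,0.033,0.51],"yaw": 0.715},
    {"offset": [-0.16,0.033,0.51],"yaw": 0.715},
    {"offset": [-0.16,0.033,0.51],"yaw": 0.715},
    {"offset": [-0.16,0.033,0.51],"yaw": 0.715},
  ],
  fingers=0.085,
)

```text
time_s: 2.15
eef_pos: [552.7, -214.7, 221.1]
ee_rot: [-0.395, 0.395, -0.586, 0.586]
force: [0.0, -0.5, -0.4]
grip_width: 0.995
```

>>> jog_arm(
  targets=[
    {"offset": [0,0,0],"yaw": 0},
    {"offset": [0,0,0],"yaw": 0},
  ],
)

```text
time_s: 2.32
eef_pos: [553.7, -213.1, 220.3]
ee_rot: [0.396, -0.396, 0.586, -0.585]
force: [-0.5, -0.2, 0.3]
grip_width: 1.001
```

Run:
```python
from rig import ctrl
from h import *
import pickle
s=ctrl.sense();print(s["time_s"],s["eef_pos"],s["joints"],off(s,[600,-180,215],-112)); c=ctrl.capture("wrist");pickle.dump((s,c),open("w1.pkl","wb"))
cv2.imwrite("pics/w1.png",c["img"][:,:,::-1])
for n in["bar_b","clamp_b","red","red_tab"]:
  for q in ctrl.regions_of("wrist",n)[:3]: print(n,q["score"],np.round(q["box"]))
```

```text
2.3167 [ 553.68241571 -213.09480314  220.31776006] [-5.64672856e-01  4.85005595e-01  1.32206747e+00 -7.52376490e-05
  1.33528098e+00  1.38689258e+00] ([-0.0479, 0.0053, 0.0307], np.float64(0.003220881176048939), np.float64(-111.81545710229925), np.float64(0.0438252022388428))
bar_b 0.95 [ 32. 223. 110. 279.]
bar_b 0.64 [188.  84. 228. 194.]
clamp_b 0.79 [184.  84. 245. 198.]
clamp_b 0.74 [ 30. 216. 110. 284.]
red 0.93 [366.   0. 421.  57.]
red 0.79 [169.  85. 312. 247.]
red 0.67 [552.  97. 560. 146.]
red_tab 0.79 [170.  84. 311. 252.]
red_tab 0.75 [553. 100. 560. 144.]
red_tab 0.69 [369.   1. 419.  54.]
```

View pics/w1.png

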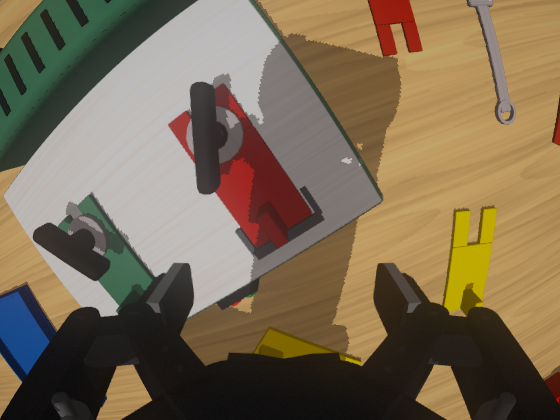

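Run:
```python
from h import *
import pickle
s,c=pickle.load(open("w1.pkl","rb"));T=wT(c,s)
a=watz(c,T,(201,86),111.5);b=watz(c,T,(208,188),111.5);print("bar",a,b,(a+b)/2,np.degrees(np.arctan2(*(a-b)[1::-1])),np.linalg.norm(a-b))
print("flange",watz(c,T,(217,134),65))
for n,p,z in[("plate FL",(169,124),58),("plate FR",(228,85),58),("ledge L out",(260,261),55),("ledge R out",(323,211),55),("ledge Lin",(235,228),55),("bed corner",(382,199),50)]: print(n,watz(c,T,p,z).round(1))
m=np.array([600,-92.2]);th=np.radians(11.87)
Rm=np.array([[np.cos(th),-np.sin(th)],[np.sin(th),np.cos(th)]])
for n,x,y,z in[("stud",15,-90,65),("tab",-77,-90,96),("corner",-135,-190,50),("corner2",135,-190,50)]:
  P=m+Rm@[x,y];print(n,P,wproj(c,T,[*P,z]))
im=c["img"][70:270,150:400,::-1]
cv2.imwrite("pics/w1c.png",cv2.resize(im,None,fx=3.2,fy=3,interpolation=cv2.INTER_CUBIC))
```

```text
bar [ 665.03380225 -193.88404763  111.5       ] [ 593.35848731 -168.26471623  111.5       ] [ 629.19614478 -181.07438193  111.5       ] -19.668713952175228 76.11636428842189
flange [ 628.87828666 -181.38631793   65.        ]
plate FL [ 656.2 -142.2   58. ]
plate FR [ 665.6 -205.9   58. ]
ledge L out [ 500.5 -167.3   55. ]
ledge R out [ 526.1 -242.5   55. ]
ledge Lin [ 541.2 -158.7   55. ]
bed corner [ 514.2 -300.8   50. ]
stud [ 633.19151528 -177.19013656] [210.78991797 131.42548282]
tab [ 543.15876791 -196.11378318] [268.441834   226.98012835]
corner [ 506.9681735  -305.90559014] [388.7778197  203.84144086]
corner2 [ 771.19471469 -250.36880116] [233.38113549 -28.69554511]
```

View pics/w1c.png

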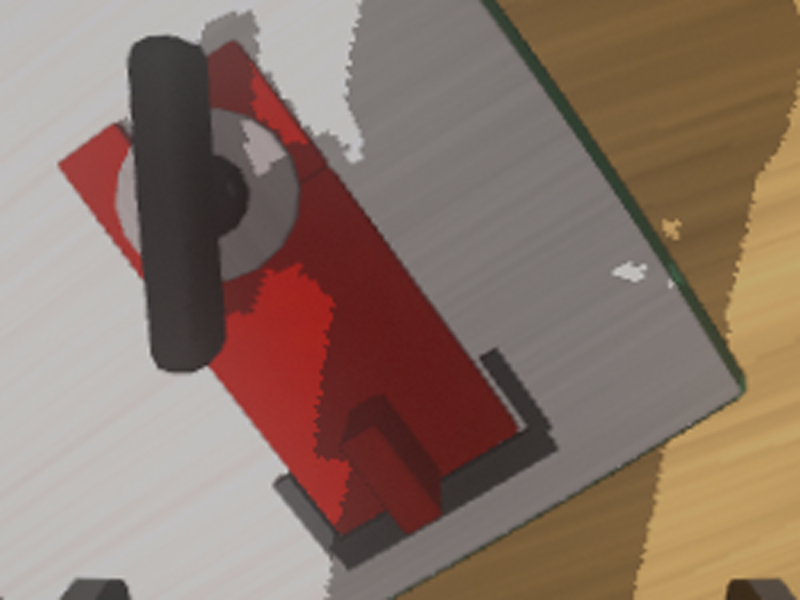

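Run:
```python
from rig import ctrl
from h import *
s=ctrl.sense();print(off(s,[629,-181,145],-110))
```

```text
([-0.0612, 0.0765, 0.0582], np.float64(-0.03681916374015486), np.float64(-112.109582687512), np.float64(0.039382304989804384))
```

>>> jog_arm(
  targets=[
    {"offset": [-0.03,0.02,0.03],"yaw": -0.037},
    {"offset": [-0.061,0.04,0.058],"yaw": -0.037},
    {"offset": [-0.061,0.065,0.058],"yaw": -0.037},
    {"offset": [-0.061,0.075,0.058],"yaw": -0.037},
    {"offset": [-0.061,0.075,0.058],"yaw": -0.037},
    {"offset": [-0.061,0.075,0.058],"yaw": -0.037},
  ],
)

```text
time_s: 3.07
eef_pos: [628.0, -182.2, 147.3]
ee_rot: [-0.405, 0.405, -0.579, 0.58]
force: [0.4, 0.4, 0.2]
grip_width: 0.993
```

Run:
```python
from rig import ctrl
from h import *
import pickle
s=ctrl.sense();print(s["time_s"],s["eef_pos"],off(s,[629,-181,145],-110),s["joints"]); c=ctrl.capture("wrist");pickle.dump((s,c),open("w2.pkl","wb"))
cv2.imwrite("pics/w2.png",c["img"][:,:,::-1])
T=wT(c,s)
for P in [(629,-181,111.5),(629,-181,65)]:print(wproj(c,T,P))
```

```text
3.0667 [ 627.98511353 -182.24862374  147.30832537] ([-0.0015, 0.0023, 0.0005], np.float64(-0.0012068926758538664), np.float64(-110.06914985665166), np.float64(0.04885449075638508)) [-4.61086840e-01  6.80158299e-01  1.19661299e+00 -4.93405775e-04
  1.26411021e+00  1.46013084e+00]
[280.11828106 252.66283331]
[280.65867919 224.74818759]
```

View pics/w2.png

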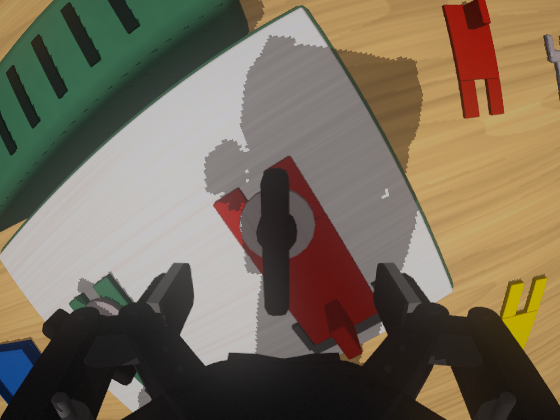

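Run:
```python
from rig import ctrl
from h import *
import pickle
s,c=pickle.load(open("w2.pkl","rb"));T=wT(c,s)
a=watz(c,T,(274.5,170),111.5);b=watz(c,T,(276,312),111.5);print("bar",a,b,(a+b)/2,np.degrees(np.arctan2(*(a-b)[1::-1])),np.linalg.norm(a-b))
print("flange",watz(c,T,(278.5,223),65))
for n,p,z in[("plate FL",(213,206),58),("plate FR",(291,156),58),("bed corner",(453,287),50),("bed corner far",(303,7),50),("tab top near",(357,355),96)]: print(n,watz(c,T,p,z).round(1))
print(off(s,[627,-183,101],-110))
```

```text
bar [ 672.26454872 -193.89059386  111.5       ] [ 593.35357852 -165.24815087  111.5       ] [ 632.80906362 -179.56937237  111.5       ] -19.94946064551945 83.94838150653244
flange [ 630.67199597 -180.06054832   65.        ]
plate FL [ 655.8 -140.5   58. ]
plate FR [ 669.6 -203.1   58. ]
bed corner [ 517.2 -300.2   50. ]
bed corner far [ 764.9 -246.7   50. ]
tab top near [ 525.5 -202.    96. ]
([0.001, 0.0463, -0.0007], np.float64(-0.0012068926758538664), np.float64(-110.06914985665166), np.float64(0.04885449075638508))
```

Run:
```python
from rig import ctrl
from h import *
s=ctrl.sense()
print(off(s,[631.5,-180,99],-110))
```

```text
([-0.0034, 0.0494, 0.002], np.float64(-0.0013230252964549693), np.float64(-110.07580376567591), np.float64(0.16028563252563796))
```

>>> jog_arm(
  targets=[
    {"offset": [-0.0035,0.015,0.002],"yaw": 0},
    {"offset": [-0.0035,0.03,0.002],"yaw": 0},
    {"offset": [-0.0035,0.042,0.002],"yaw": 0},
    {"offset": [-0.0035,0.0485,0.002],"yaw": 0},
    {"offset": [-0.0035,0.0485,0.002],"yaw": 0},
  ],
)

```text
time_s: 3.53
eef_pos: [630.9, -180.2, 99.3]
ee_rot: [-0.405, 0.405, -0.579, 0.58]
force: [0.5, 0.3, -0.4]
grip_width: 0.995
```

>>> jog_arm(
  targets=[
    {"offset": [0,0,0],"yaw": 0},
    {"offset": [0,0,0],"yaw": 0},
    {"offset": [0,0,0],"yaw": 0},
    {"offset": [0,0,0],"yaw": 0},
    {"offset": [0,0,0],"yaw": 0},
  ],
  fingers=0.0,
  grip_force=40,
)

```text
time_s: 3.95
eef_pos: [631.2, -180.0, 99.8]
ee_rot: [-0.405, 0.404, -0.579, 0.58]
force: [5.2, 13.4, 7.5]
grip_width: 0.294
```

```bash
cat > st.py <<'E'
from rig import ctrl
from h import *
s=ctrl.sense();o=off(s,[631.5,-180,99],-110)
print(s["time_s"],s["eef_pos"].round(1),"F",s["force"].round(1),"M",s["wrist_torque"].round(2),"g",s["grip_width"],"ang",o[2],"tilt",o[3],"j",s["joints"].round(2))
E
python3 st.py
```

```text
3.95 [ 631.2 -180.    99.8] F [ 5.2 13.4  7.5] M [ 2.77 -0.94  0.03] g 0.2936413422314893 ang -110.12313384984537 tilt 0.12427146955052916 j [-0.46  0.73  1.23  0.    1.17  1.47]
```

>>> jog_arm(
  targets=[
    {"offset": [0,0,0],"yaw": 0},
    {"offset": [0,0,0],"yaw": 0},
    {"offset": [0,0,0],"yaw": 0},
    {"offset": [0,0,0],"yaw": 0},
  ],
)

```text
time_s: 4.28
eef_pos: [631.8, -179.4, 101.2]
ee_rot: [-0.406, 0.404, -0.579, 0.58]
force: [-0.6, 4.5, 6.7]
grip_width: 0.167
```

```bash
python3 st.py
```

```text
4.2833 [ 631.8 -179.4  101.2] F [-0.6  4.5  6.7] M [0.66 0.09 0.14] g 0.16729648070439104 ang -110.07961820369796 tilt 0.2277934706347697 j [-0.46  0.73  1.23  0.    1.17  1.47]
```

>>> jog_arm(
  targets=[
    {"offset": [0,0,0],"yaw": -0.05},
    {"offset": [0,0,0],"yaw": -0.1},
    {"offset": [0,0,0],"yaw": -0.15},
    {"offset": [0,0,0],"yaw": -0.2},
  ],
)

```text
time_s: 4.62
eef_pos: [632.0, -178.8, 101.8]
ee_rot: [-0.463, 0.46, -0.535, 0.537]
force: [-0.8, 3.3, 4.4]
grip_width: 0.163
```

```bash
python3 st.py
```

```text
4.6167 [ 632.  -178.8  101.8] F [-0.8  3.3  4.4] M [ 0.59  0.17 -0.25] g 0.16341609079273217 ang -98.49844202052272 tilt 0.2569531935824412 j [-0.45  0.73  1.23  0.    1.17  1.26]
```

>>> jog_arm(
  targets=[
    {"offset": [0,0,0],"yaw": -0.05},
    {"offset": [0,0,0],"yaw": -0.1},
    {"offset": [0,0,0],"yaw": -0.15},
  ],
)

```text
time_s: 4.87
eef_pos: [632.1, -178.4, 102.3]
ee_rot: [0.502, -0.5, 0.498, -0.5]
force: [-1.0, 2.8, 2.8]
grip_width: 0.164
```

```bash
python3 st.py
```

```text
4.8667 [ 632.1 -178.4  102.3] F [-1.   2.8  2.8] M [ 0.51  0.24 -0.22] g 0.16443067742281975 ang -89.78058793175455 tilt 0.2713773273995651 j [-0.45  0.73  1.23  0.    1.18  1.11]
```

>>> jog_arm(
  targets=[
    {"offset": [0,-0.0003,0],"yaw": -0.11},
    {"offset": [0,-0.0006,0],"yaw": -0.22},
    {"offset": [0,-0.001,0],"yaw": -0.33},
    {"offset": [0,-0.0013,0],"yaw": -0.44},
    {"offset": [0,-0.0016,0],"yaw": -0.55},
    {"offset": [0,-0.0019,0],"yaw": -0.66},
    {"offset": [0,-0.0022,0],"yaw": -0.77},
    {"offset": [0,-0.0026,0],"yaw": -0.88},
    {"offset": [0,-0.0029,0],"yaw": -0.99},
    {"offset": [0,-0.0032,0],"yaw": -1.1},
  ],
)

```text
time_s: 5.7
eef_pos: [631.0, -176.4, 105.4]
ee_rot: [0.69, -0.687, 0.162, -0.162]
force: [-7.8, 9.0, 6.6]
grip_width: 0.168
```

```bash
python3 st.py
```

```text
5.7 [ 631.  -176.4  105.4] F [-7.8  9.   6.6] M [ 1.72  1.3  -0.26] g 0.1683130997360233 ang -26.437738710914072 tilt 0.3024625229344658 j [-0.45  0.73  1.23  0.01  1.19  0.01]
```

>>> jog_arm(
  targets=[
    {"offset": [-0.0006,-0.0003,0.0002],"yaw": -0.1},
    {"offset": [-0.001,-0.0006,0.0004],"yaw": -0.2},
    {"offset": [-0.001,-0.0009,0.0004],"yaw": -0.3},
    {"offset": [-0.001,-0.0012,0.0004],"yaw": -0.4},
    {"offset": [-0.001,-0.0015,0.0004],"yaw": -0.5},
    {"offset": [-0.001,-0.0017,0.0004],"yaw": -0.6},
    {"offset": [-0.001,-0.002,0.0004],"yaw": -0.7},
  ],
)

```text
time_s: 6.28
eef_pos: [629.4, -175.8, 107.5]
ee_rot: [0.704, -0.7, -0.085, 0.086]
force: [-5.6, -0.7, 3.2]
grip_width: 0.167
```

```bash
python3 st.py
```

```text
6.2833 [ 629.4 -175.8  107.5] F [-5.6 -0.7  3.2] M [-0.17  1.25 -0.24] g 0.16704454392995094 ang 13.922466265754736 tilt 0.3220855936924795 j [-0.45  0.72  1.23  0.    1.19 -0.7 ]
```

>>> jog_arm(
  targets=[
    {"offset": [-0.0005,-0.0003,0],"yaw": -0.1},
    {"offset": [-0.0009,-0.0006,-0.0001],"yaw": -0.2},
    {"offset": [-0.0013,-0.0009,-0.0002],"yaw": -0.3},
    {"offset": [-0.0016,-0.0012,-0.0003],"yaw": -0.4},
    {"offset": [-0.0019,-0.0015,-0.0004],"yaw": -0.5},
    {"offset": [-0.0021,-0.0017,-0.0006],"yaw": -0.6},
    {"offset": [-0.0023,-0.002,-0.0008],"yaw": -0.7},
    {"offset": [-0.0025,-0.0023,-0.001],"yaw": -0.8},
    {"offset": [-0.0026,-0.0026,-0.0012],"yaw": -0.9},
    {"offset": [-0.0027,-0.0029,-0.0014],"yaw": -1.0},
    {"offset": [-0.0028,-0.0032,-0.0016],"yaw": -1.1},
    {"offset": [-0.0028,-0.0035,-0.0018],"yaw": -1.2},
  ],
)

```text
time_s: 7.28
eef_pos: [627.2, -178.0, 111.1]
ee_rot: [0.532, -0.528, -0.469, 0.467]
force: [1.4, 0.8, 0.0]
grip_width: 0.167
```

```bash
python3 st.py
```

```text
7.2833 [ 627.2 -178.   111.1] F [1.4 0.8 0. ] M [ 0.21 -0.01 -0.3 ] g 0.1671403871243749 ang 82.94618346938519 tilt 0.3462223416741082 j [-0.46  0.71  1.24  0.    1.2  -1.91]
```

>>> jog_arm(
  targets=[
    {"offset": [0,0,0],"yaw": 0},
    {"offset": [0,0,0],"yaw": 0},
    {"offset": [0,0,0],"yaw": 0},
    {"offset": [0,0,0],"yaw": 0},
    {"offset": [0,-0.02,0],"yaw": 0},
    {"offset": [0,-0.045,0],"yaw": 0},
    {"offset": [0,-0.06,0],"yaw": 0},
    {"offset": [0,-0.06,0],"yaw": 0},
  ],
  fingers=0.06,
)

```text
time_s: 7.95
eef_pos: [628.5, -178.9, 174.9]
ee_rot: [-0.53, 0.53, 0.47, -0.466]
force: [-0.2, 0.0, 1.2]
grip_width: 0.705
```

```bash
python3 st.py
python3 - <<'E'
from rig import ctrl
from h import *
s=ctrl.sense();print(off(s,[539.5,-198,165],102.2))
E
```

```text
7.95 [ 628.5 -178.9  174.9] F [-0.2  0.   1.2] M [-0.04 -0.02 -0.04] g 0.7052550839740614 ang 82.87336460450722 tilt 0.2779271624964653 j [-0.46  0.65  1.17  0.    1.32 -1.91]
([-0.03, 0.0095, 0.086], np.float64(-0.3373134209838256), np.float64(82.87336460450722), np.float64(0.2779271624964653))
```

>>> jog_arm(
  targets=[
    {"offset": [-0.01,0.0,0.03],"yaw": -0.12},
    {"offset": [-0.02,0.0,0.06],"yaw": -0.24},
    {"offset": [-0.03,0.005,0.086],"yaw": -0.337},
    {"offset": [-0.03,0.01,0.086],"yaw": -0.337},
    {"offset": [-0.03,0.01,0.086],"yaw": -0.337},
    {"offset": [-0.03,0.01,0.086],"yaw": -0.337},
  ],
)

```text
time_s: 8.45
eef_pos: [539.7, -198.0, 164.1]
ee_rot: [-0.444, 0.445, 0.552, -0.548]
force: [0.7, -0.5, 0.0]
grip_width: 0.702
```

Run:
```python
from rig import ctrl
from h import *
import pickle
s=ctrl.sense();print(s["time_s"],s["eef_pos"],off(s,[539.5,-198,165],102.2)); c=ctrl.capture("wrist");pickle.dump((s,c),open("w3.pkl","wb"))
T=wT(c,s)
im=c["img"][:,:,::-1].copy()
th=np.radians(12.2);u=np.array([np.cos(th),np.sin(th)])
for r in(0,-76,-108):
  P=np.array([629.4,-178.5])+r*u
  q=wproj(c,T,[*P,96]);print(r,P,q); cv2.circle(im,tuple(int(round(v)) for v in q),2,(255,255,0),-1)
cv2.imwrite("pics/w3.png",im)
c=ctrl.capture("side");cv2.imwrite("pics/s3.png",cv2.resize(c["img"][140:290,210:400,::-1],None,fx=4,fy=4,interpolation=cv2.INTER_CUBIC))
```

```text
8.45 [ 539.73419685 -197.95909573  164.10291785] ([0.0, -0.0009, 0.0002], np.float64(-0.002124816333221353), np.float64(102.07825699186596), np.float64(0.27520507708563885))
0 [ 629.4 -178.5] [283.28017848 344.8620275 ]
-76 [ 555.11639203 -194.56068453] [283.14113905 255.24569869]
-108 [ 523.83908342 -201.32307802] [283.07186999 208.14067496]
```

View pics/w3.png

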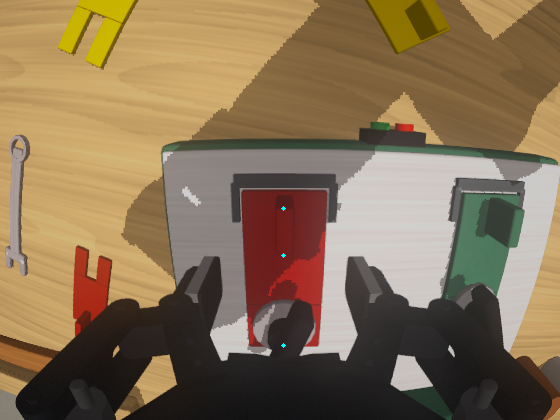

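View pics/s3.png

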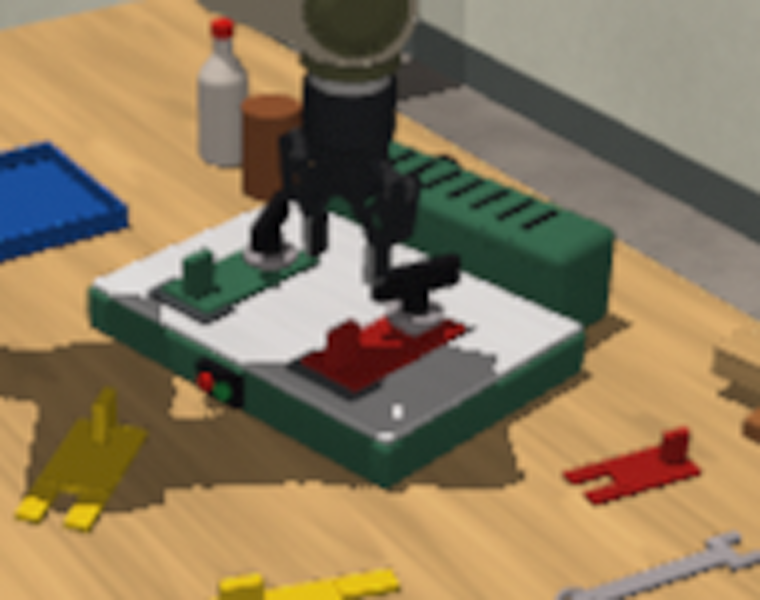

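Run:
```python
from h import *
import pickle
s,c=pickle.load(open("w3.pkl","rb"))
g=np.clip(c["img"][160:310,220:350,::-1].astype(float)*1.8,0,255).astype(np.uint8)
cv2.imwrite("pics/w3c.png",cv2.resize(g,None,fx=4,fy=4,interpolation=cv2.INTER_CUBIC))
```

```text
(no output)
```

View pics/w3c.png

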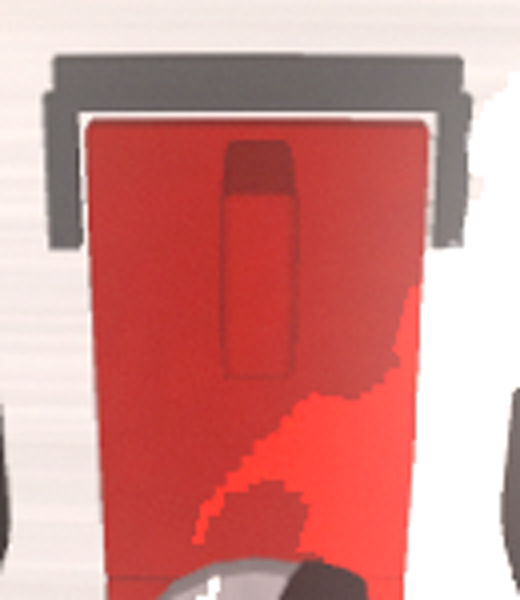

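>>> jog_arm(
  targets=[
    {"offset": [0,0.025,0],"yaw": 0},
    {"offset": [0,0.05,0],"yaw": 0},
    {"offset": [0,0.07,0],"yaw": 0},
    {"offset": [0,0.083,0],"yaw": 0},
    {"offset": [0,0.083,0],"yaw": 0},
    {"offset": [0,0.083,0],"yaw": 0},
  ],
)

```text
time_s: 9.05
eef_pos: [541.0, -197.4, 81.3]
ee_rot: [-0.444, 0.445, 0.552, -0.548]
force: [0.0, -0.0, 1.2]
grip_width: 0.702
```

>>> jog_arm(
  targets=[
    {"offset": [0,0,0],"yaw": 0},
    {"offset": [0,0,0],"yaw": 0},
    {"offset": [0,0,0],"yaw": 0},
    {"offset": [0,0,0],"yaw": 0},
    {"offset": [0,0,0],"yaw": 0},
    {"offset": [0,0,0],"yaw": 0},
    {"offset": [0,0,0],"yaw": 0},
  ],
  fingers=0.0,
  grip_force=60,
)

```text
time_s: 9.63
eef_pos: [541.4, -197.6, 82.1]
ee_rot: [-0.443, 0.445, 0.552, -0.548]
force: [-0.8, 1.4, 6.6]
grip_width: 0.134
```

```bash
python3 st.py
```

```text
9.6333 [ 541.4 -197.6   82.1] F [-0.8  1.4  6.6] M [ 0.05  0.12 -0.01] g 0.13364377086655213 ang 102.15768641382915 tilt 0.3209553036548027 j [-0.56  0.6   1.53  0.01  1.01 -2.34]
```

>>> jog_arm(
  targets=[
    {"offset": [0,-0.003,0],"yaw": 0},
    {"offset": [0,-0.006,0],"yaw": 0},
    {"offset": [0,-0.008,0],"yaw": 0},
    {"offset": [0,-0.008,0],"yaw": 0},
    {"offset": [0,-0.008,0],"yaw": 0},
  ],
)

```text
time_s: 10.05
eef_pos: [541.2, -197.6, 90.0]
ee_rot: [-0.443, 0.445, 0.552, -0.548]
force: [0.6, 0.6, -1.7]
grip_width: 0.127
```

```bash
python3 st.py;python3 - <<'E'
from rig import ctrl
import cv2
c=ctrl.capture("side");cv2.imwrite("pics/s4.png",cv2.resize(c["img"][160:260,250:375,::-1],None,fx=6,fy=6,interpolation=cv2.INTER_CUBIC))
c=ctrl.capture("wrist");cv2.imwrite("pics/w4.png",c["img"][:,:,::-1])
E
```

```text
10.05 [ 541.2 -197.6   90. ] F [ 0.6  0.6 -1.7] M [-0.    0.07  0.  ] g 0.12653045161826984 ang 102.15619834039407 tilt 0.3094941315090162 j [-0.56  0.59  1.53  0.01  1.03 -2.34]
```

View pics/s4.png

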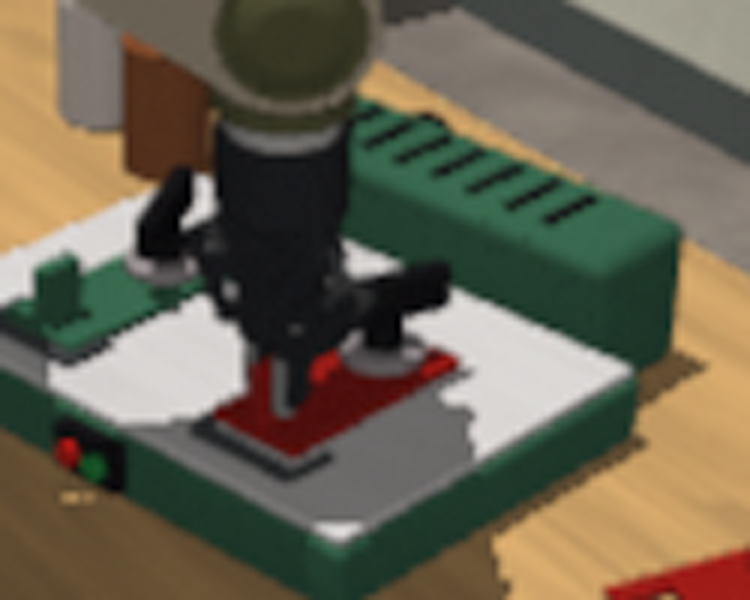

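View pics/w4.png

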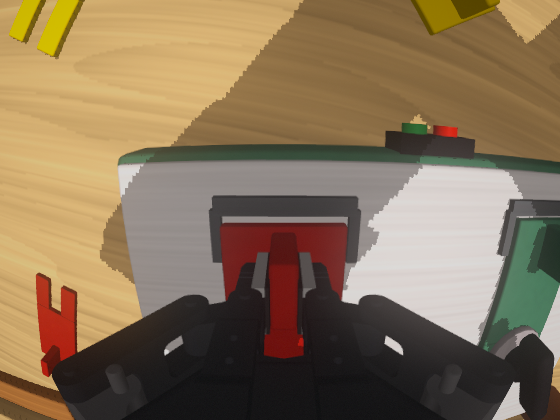

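>>> jog_arm(
  targets=[
    {"offset": [0,0,0.005],"yaw": 0},
    {"offset": [0,0,0.012],"yaw": 0},
    {"offset": [0,0,0.02],"yaw": 0},
    {"offset": [0,0,0.028],"yaw": 0},
    {"offset": [0,0,0.036],"yaw": 0},
  ],
)

```text
time_s: 10.57
eef_pos: [505.0, -205.4, 89.7]
ee_rot: [-0.444, 0.445, 0.552, -0.548]
force: [0.7, 0.1, -1.0]
grip_width: 0.13
```

```bash
python3 st.py
```

```text
10.5667 [ 505.  -205.4   89.7] F [ 0.7  0.1 -1. ] M [-0.08  0.06 -0.01] g 0.12955372288419525 ang 102.14335144627181 tilt 0.2961035839890528 j [-0.6   0.53  1.63  0.01  0.98 -2.39]
```

>>> jog_arm(
  targets=[
    {"offset": [0,0,0.01],"yaw": 0},
    {"offset": [0,0,0.022],"yaw": 0},
    {"offset": [0,0,0.035],"yaw": 0},
    {"offset": [0,0,0.046],"yaw": 0},
    {"offset": [0,0,0.052],"yaw": 0},
    {"offset": [0,-0.02,0.052],"yaw": 0},
    {"offset": [0,-0.05,0.052],"yaw": 0},
    {"offset": [0,-0.08,0.052],"yaw": 0},
    {"offset": [0,-0.105,0.052],"yaw": 0},
    {"offset": [0,-0.11,0.052],"yaw": 0},
    {"offset": [0,-0.11,0.052],"yaw": 0},
  ],
)

```text
time_s: 11.48
eef_pos: [453.9, -217.0, 200.6]
ee_rot: [-0.443, 0.446, 0.552, -0.548]
force: [-0.8, -0.3, -2.3]
grip_width: 0.133
```

```bash
python3 st.py
python3 - <<'E'
from rig import ctrl
from h import *
import pickle
s=ctrl.sense();print(off(s,[388.5,318,195],89))
c=ctrl.capture("wrist");cv2.imwrite("pics/w5.png",c["img"][:,:,::-1])
c=ctrl.capture("side");cv2.imwrite("pics/s5.png",c["img"][:,:,::-1])
c=ctrl.capture("top");pickle.dump(c,open("t5.pkl","wb"));cv2.imwrite("pics/t5.png",cv2.resize(c["img"][130:310,110:360,::-1],None,fx=3.2,fy=3.2,interpolation=cv2.INTER_CUBIC))
E
```

```text
11.4833 [ 453.9 -217.   200.6] F [-0.8 -0.3 -2.3] M [-0.02  0.1   0.01] g 0.13251461328949152 ang 102.13566345493 tilt 0.4037781128227296 j [-0.68  0.31  1.64  0.01  1.19 -2.47]
([0.5368, 0.0055, -0.0485], np.float64(0.22926057672242248), np.float64(102.13566345493), np.float64(0.4037781128227296))
```

View pics/w5.png

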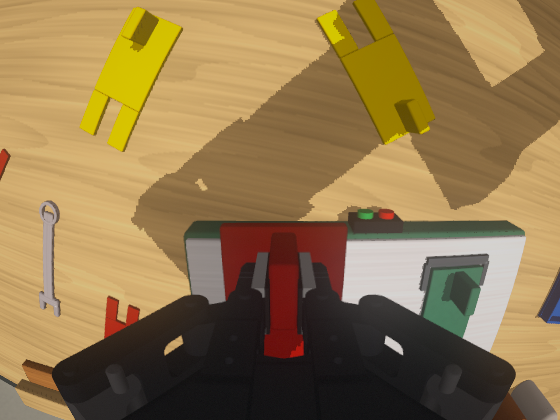

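View pics/t5.png

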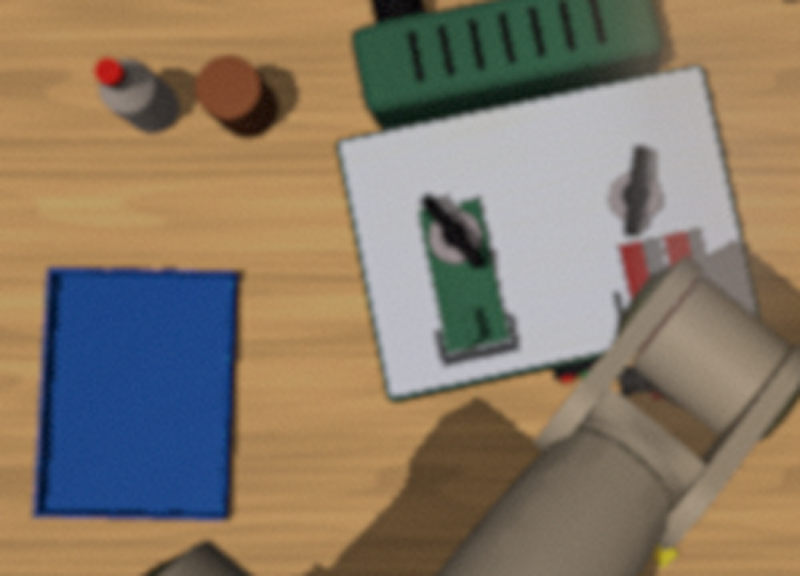

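Insert is out and firmly held by the tab; green insert and its knob are unchanged. Next: carry it over to the tray.

>>> jog_arm(
  targets=[
    {"offset": [0.03,0,-0.003],"yaw": 0.02},
    {"offset": [0.07,0,-0.006],"yaw": 0.04},
    {"offset": [0.11,0,-0.01],"yaw": 0.06},
    {"offset": [0.15,0,-0.014],"yaw": 0.08},
    {"offset": [0.19,0,-0.017],"yaw": 0.1},
    {"offset": [0.23,0,-0.021],"yaw": 0.12},
    {"offset": [0.27,0,-0.025],"yaw": 0.14},
    {"offset": [0.31,0,-0.028],"yaw": 0.16},
    {"offset": [0.35,0,-0.032],"yaw": 0.18},
    {"offset": [0.39,0,-0.035],"yaw": 0.2},
    {"offset": [0.42,0,-0.038],"yaw": 0.22},
    {"offset": [0.44,0,-0.04],"yaw": 0.229},
  ],
)

```text
time_s: 12.63
eef_pos: [398.1, 224.9, 198.1]
ee_rot: [0.505, -0.503, -0.497, 0.495]
force: [-0.1, -1.0, -1.5]
grip_width: 0.132
```

```bash
python3 st.py
python3 - <<'E'
from rig import ctrl
from h import *
s=ctrl.sense();print(off(s,[388.5,318,180],89))
E
```

```text
12.6333 [398.1 224.9 198.1] F [-0.1 -1.  -1.5] M [0.01 0.09 0.03] g 0.1316931933355666 ang 89.08611767773989 tilt 0.2475480872507519 j [ 0.25  0.21  1.77  0.    1.16 -1.3 ]
([0.0929, 0.0185, 0.0111], np.float64(0.0015030370207323037), np.float64(89.08611767773989), np.float64(0.2475480872507519))
```

>>> jog_arm(
  targets=[
    {"offset": [0.03,0,0.004],"yaw": 0},
    {"offset": [0.06,0,0.008],"yaw": 0},
    {"offset": [0.085,0,0.011],"yaw": 0},
    {"offset": [0.093,0,0.011],"yaw": 0},
    {"offset": [0.093,0,0.011],"yaw": 0},
    {"offset": [0.093,0,0.011],"yaw": 0},
  ],
)

```text
time_s: 13.13
eef_pos: [388.3, 317.5, 197.4]
ee_rot: [0.505, -0.502, -0.496, 0.496]
force: [0.2, 0.2, -1.8]
grip_width: 0.132
```

```bash
python3 st.py
python3 - <<'E'
from rig import ctrl
from h import *
c=ctrl.capture("wrist");cv2.imwrite("pics/w6.png",c["img"][:,:,::-1])
c=ctrl.capture("top");cv2.imwrite("pics/t6.png",cv2.resize(c["img"][130:310,110:360,::-1],None,fx=3.2,fy=3.2,interpolation=cv2.INTER_CUBIC))
E
```

```text
13.1333 [388.3 317.5 197.4] F [ 0.2  0.2 -1.8] M [ 0.03  0.1  -0.04] g 0.1322167235157508 ang 89.10899336804951 tilt 0.2262984532737463 j [ 0.45  0.31  1.64  0.    1.19 -1.11]
```

View pics/w6.png

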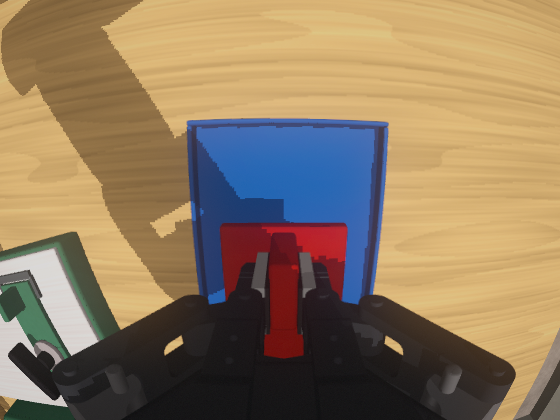

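View pics/t6.png

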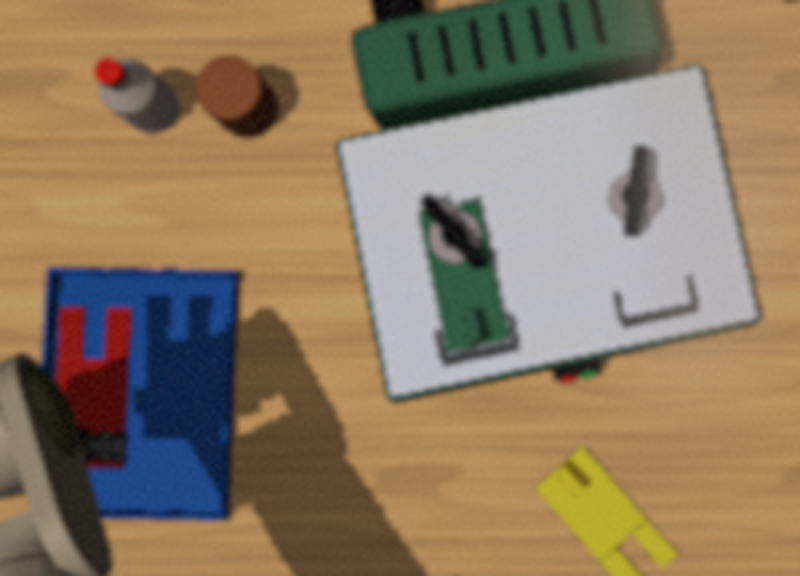

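>>> jog_arm(
  targets=[
    {"offset": [0,0.02,0],"yaw": 0},
    {"offset": [0,0.05,0],"yaw": 0},
    {"offset": [0,0.08,0],"yaw": 0},
    {"offset": [0,0.11,0],"yaw": 0},
    {"offset": [0,0.13,0],"yaw": 0},
    {"offset": [0,0.145,0],"yaw": 0},
    {"offset": [0,0.152,0],"yaw": 0},
    {"offset": [0,0.154,0],"yaw": 0},
    {"offset": [0,0.154,0],"yaw": 0},
    {"offset": [0,0.154,0],"yaw": 0},
  ],
)

```text
time_s: 14.07
eef_pos: [389.1, 317.5, 45.0]
ee_rot: [0.505, -0.503, -0.497, 0.495]
force: [0.2, -0.1, -2.1]
grip_width: 0.131
```

```bash
python3 st.py
```

```text
14.0667 [389.1 317.5  45. ] F [ 0.2 -0.1 -2.1] M [0.01 0.01 0.02] g 0.13105159060487134 ang 88.99368379962684 tilt 0.24532587033649897 j [ 0.45  0.53  1.78  0.01  0.83 -1.11]
```

>>> jog_arm(
  targets=[
    {"offset": [0,0.002,0],"yaw": 0},
    {"offset": [0,0.004,0],"yaw": 0},
    {"offset": [0,0.006,0],"yaw": 0},
    {"offset": [0,0.007,0],"yaw": 0},
    {"offset": [0,0.0075,0],"yaw": 0},
  ],
)

```text
time_s: 14.48
eef_pos: [389.1, 317.6, 37.4]
ee_rot: [0.505, -0.503, -0.497, 0.495]
force: [-0.8, 0.6, 1.4]
grip_width: 0.131
```

```bash
python3 st.py
```

```text
14.4833 [389.1 317.6  37.4] F [-0.8  0.6  1.4] M [-0.06 -0.02 -0.01] g 0.13125658620492228 ang 88.9996061084114 tilt 0.24499215064820384 j [ 0.45  0.54  1.79  0.01  0.81 -1.11]
```

>>> jog_arm(
  targets=[
    {"offset": [0,0.0007,0],"yaw": 0},
    {"offset": [0,0.001,0],"yaw": 0},
    {"offset": [0,0.001,0],"yaw": 0},
  ],
)

```text
time_s: 14.73
eef_pos: [389.2, 317.7, 37.1]
ee_rot: [0.505, -0.503, -0.497, 0.494]
force: [-4.3, -0.2, 7.7]
grip_width: 0.127
```

```bash
python3 st.py;python3 - <<'E'
from rig import ctrl
from h import *
c=ctrl.capture("wrist");cv2.imwrite("pics/w7.png",c["img"][:,:,::-1])
E
```

```text
14.7333 [389.2 317.7  37.1] F [-4.3 -0.2  7.7] M [-0.39  0.17 -0.07] g 0.12679518696080722 ang 89.0184180897871 tilt 0.2548917333709241 j [ 0.45  0.54  1.79  0.01  0.81 -1.11]
```

View pics/w7.png

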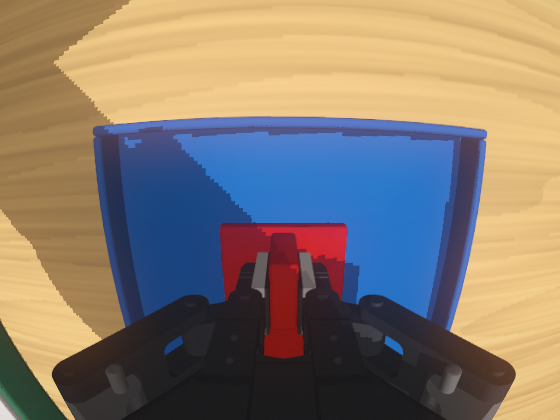

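The insert is down inside the tray (contact about 8 N), with room around it. I'll release and retreat straight up.

>>> jog_arm(
  targets=[
    {"offset": [0,0,0],"yaw": 0},
    {"offset": [0,0,0],"yaw": 0},
    {"offset": [0,0,0],"yaw": 0},
    {"offset": [0,0,0],"yaw": 0},
    {"offset": [0,0,0],"yaw": 0},
    {"offset": [0,-0.01,0],"yaw": 0},
    {"offset": [0,-0.03,0],"yaw": 0},
    {"offset": [0,-0.06,0],"yaw": 0},
    {"offset": [0,-0.1,0],"yaw": 0},
    {"offset": [0,-0.14,0],"yaw": 0},
    {"offset": [0,-0.16,0],"yaw": 0},
    {"offset": [0,-0.16,0],"yaw": 0},
  ],
  fingers=0.045,
)

```text
time_s: 15.78
eef_pos: [390.6, 317.8, 202.5]
ee_rot: [-0.504, 0.504, 0.5, -0.491]
force: [0.5, 0.1, 0.8]
grip_width: 0.526
```

>>> jog_arm(
  targets=[
    {"offset": [0,0,0.03],"yaw": 0},
    {"offset": [0,0,0.05],"yaw": 0},
    {"offset": [0,0,0.06],"yaw": 0},
    {"offset": [0,0,0.06],"yaw": 0},
  ],
)

```text
time_s: 16.12
eef_pos: [329.1, 318.9, 202.0]
ee_rot: [0.504, -0.504, -0.5, 0.492]
force: [0.9, -0.6, -0.4]
grip_width: 0.528
```

```bash
python3 st.py;python3 - <<'E'
from rig import ctrl
from h import *
s=ctrl.sense();c=ctrl.capture("wrist");cv2.imwrite("pics/w8.png",c["img"][:,:,::-1])
c=ctrl.capture("top");cv2.imwrite("pics/t8.png",cv2.resize(c["img"][100:320,100:380,::-1],None,fx=2.7,fy=2.7,interpolation=cv2.INTER_CUBIC))
c=ctrl.capture("side");cv2.imwrite("pics/s8.png",c["img"][:,:,::-1])
E
```

```text
16.1167 [329.1 318.9 202. ] F [ 0.9 -0.6 -0.4] M [ 0.01  0.01 -0.04] g 0.5277863918700705 ang 89.11095960080092 tilt 0.6682639145578667 j [ 0.51  0.21  1.77  0.    1.16 -1.05]
```

View pics/w8.png

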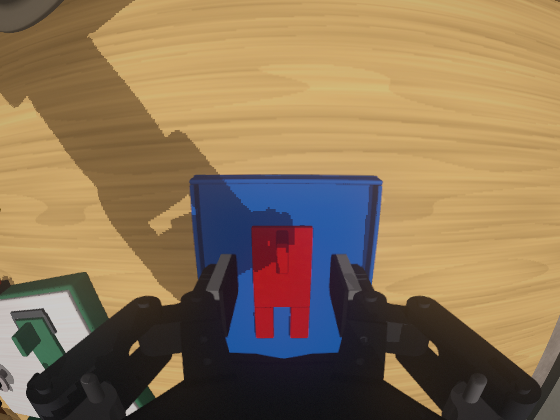

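View pics/t8.png

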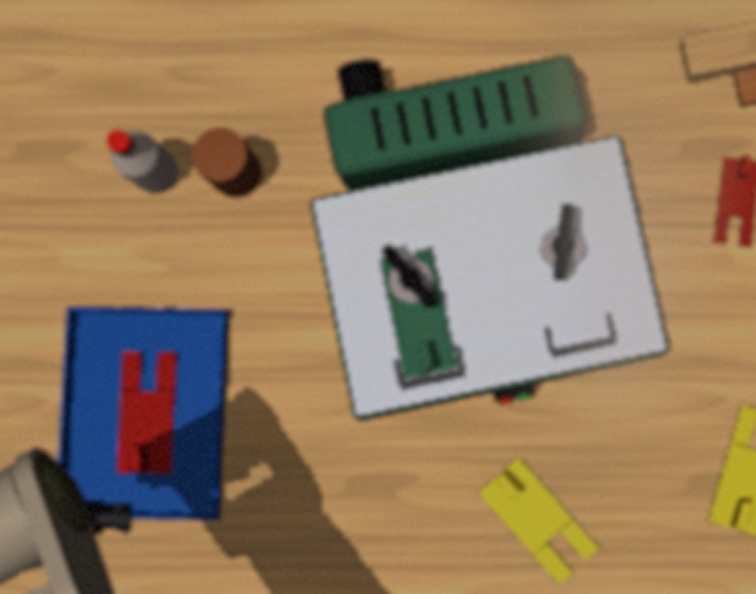

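View pics/s8.png

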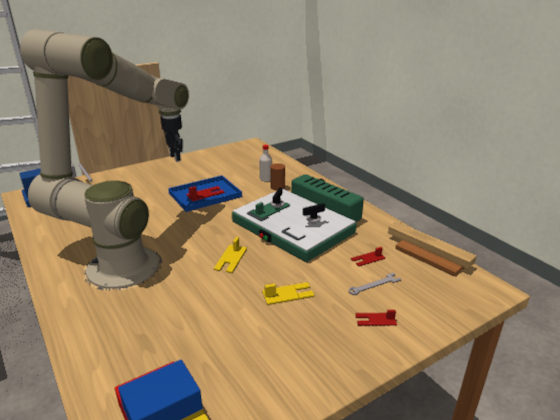

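Red insert lies flat in the middle of the tray. The green insert, its knob and the bench items haven't moved, and the arm is clear.

```bash
python3 -c "
from rig import ctrl
print(ctrl.finish_job())"
```

```text
the job is handed in; nothing more can be done
None
```

The job is handed in: the red insert is out of the machine and lying flat in the blue tray, at about 16 s of the 72 s allowed.

- **Loosening:** the red insert was under clamp b. I turned its knob counter-clockwise (seen from above) as a test. It moved 0.35 rad at a steady 0.2–0.25 N m without reaching a stop, so that is the loosening direction. I turned it about 3.4 rad in total, and the tool rose about 10 mm with it.
- **Drawing out and setting down:** I gripped the insert by its tab, lifted it 8 mm and drew it out over the ledge without any jamming force. I lowered it into the tray until the contact force reached about 8 N, then let go and retreated straight up.
- **Last checks:** the final top, side and wrist pictures show it flat near the middle of the tray. The green insert, its clamp, the drum, the bottle and the spanner look unmoved, and the gripper is touching nothing.
- **Disagreements:** my first estimates of the stud from the different cameras differed by about 4 mm. While turning the knob, the sideways force rose to about 12 N because the grip was about 2.5 mm off the bar's centre. I corrected for that during the turn, and no other check failed.

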